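# Knock a stuck loaf out of its tin

### The arm

A 6-joint arm with a two-finger parallel gripper is mounted at the origin on the work surface. World frame = base frame: x ahead of the robot, y to its left, z up, the work surface at z = 0. Lengths are in mm, angles in rad, forces in N, time in s.
With the tool pointing down it reaches from about 400 to 925 mm from the base axis. Payload 12.5 kg.
Tool frame: the origin (TCP) lies where the fingers leave the gripper's body, on its centre line; the fingertips stand 78 mm ahead of it and the grasp point (between the pads) lies 59 mm ahead of it; z points along the fingers, y is the direction in which the jaws open and shut (so a half turn about z gives the same grasp; the last joint's range is limited). The gripper opens to 95 mm and grips with 3 to 60 N. Pads are 20 mm wide; open, the fingers measure 119 mm over their backs; the gripper's body (75 mm by 180 mm) begins 59 mm behind the grasp point.
Start: joints at [-1.354, 0.491, 1.559, -0, 1.092, -0.106], TCP at [198.286, -592.723, 292.261] pointing down, gripper open.
Joint ranges: [-3.1, 3.1], [-0.84, 2.19], [0.05, 2.79], [-1.13, 4.28], [0.06, 2.93], [-2.69, 2.69]. Speed limits (rad/s): [2.22, 2.22, 2.79, 3.14, 3.14, 3.14].

### API

Orientations are given as [roll, pitch, yaw] about the fixed x, y, z axes, in that order (R = Rz(yaw) Ry(pitch) Rx(roll)).
In Python, from cell import env, viewer, ticket, search_frame gives the robot as it stands.
- The arm moves only by the shell command python3 -m inch 'ROWS'. ROWS is a JSON object of lists of equal length, an entry for each row: "hand": the opening, from 0 (shut) to 1 (fully open); "delta_pos": the shift along the tool's x, y, z in cm, a list of three; "turn": the turn about the tool's z in rad. A call has 1 to 20 rows; each row shifts and turns the commanded pose from where the row before left it, along the tool's axes as they then stand; what a row does not reach is not made up. A row lasts 1/10 s, in which the tool goes at most 50 mm and 8.59 degrees, less where a joint would pass 70% of its speed; a pose out of reach is approached as far as the arm can. A call is refused whole if a number of a shift passes 5 or a number of a turn 0.15, either way. A call with a gripper value outside its range is refused whole. The fingers move at their own pace and stop on an object; the grip force is fixed at half the most. Time passes only in rows, so rows that do not move let the fingers close. It gives the time, the measured TCP pose, the force and the opening at its end, in the units of the state.
- env.state(): the state, without advancing time (a new reading comes with each control period).
- viewer.read_camera(name): name is "scene" or "top" or "wrist"; returns (picture, depth): 420x560x3 uint8, blue, green, red; 420x560 float32, mm along the optical axis (not along the pixel's ray), 0 where there is no reading.
- viewer.get_calibration(name): a dict with "fx", "fy", "cx", "cy" (pixels), "T" (4x4, takes a point from camera to world coordinates). Camera axes: x right, y down, z forward; pixel columns grow to the right and rows downward; lengths in mm; the calibration is good to about 2 mm. The wrist camera is an equidistant fisheye: a pixel r from the principal point sees the ray r / f radians off the axis. A picture is of the moment at which its call begins: read the wrist's pose just before it. get_calibration takes no time and is no camera call; for the wrist camera it gives the pose at the moment of the call.
- ticket.job_done(): hands the job in, once; it reports no verdict.
Trained networks look in the newest picture that a camera, given by its name, has taken for a name from the list of things; names that differ only in an ending like _2 or _b are one class to them, and where a whole thing is asked for, a point or a joint stands for the part that bears it (a point fixed in the world has none). Each returns a list of dicts, best first, with "p" (0 to 1); they miss things now and then, are a little off and sometimes report something else, mostly with a low value. They report only what shows in the picture. A call takes as long as a camera call. They do not tell look-alikes from the thing itself.
- search_frame(camera, label): "centre" ([column, row] in pixels, amid what is visible of it).
The state is a dict: "t": time; "joints": joint angles; "qvel": joint speeds; "tau": joint torques, N m; "eef_pos": TCP position; "tcp_rot": TCP orientation; "ft_force": force on the tool from outside, world axes, zero at the start; "moment": the same for the moment, N m; "opening": opening from 0.0 (shut) to 1.0 (fully open).
Only numpy, scipy, OpenCV 4.12 (cv2) and the standard library are available. Lean on these libraries where they do the work, as an engineer would, in place of code of your own. Each camera call takes 0.05 s, during which the arm holds its last target.

### The job

Pick up the small square baking tin that lies on its side on the wire rack with a little loaf stuck in it, tip it steeply mouth-down and tap it on the rubber bar over the metal tray, as often as needed, until the loaf slides out and drops the short way into the tray. Then set the empty tin down on the blue mat (don't drop it). Don't disturb the other things on the counter.

Things in the scene. Friction and masses are not known exactly. Their poses are not given: they have to be found in the camera images.
- tin_center (a point): Centre of the grey steel baking tin: 60 x 60 mm outside, 58 mm deep, 4 mm walls, 0.16 kg, lying on its side on the rack (centre 30 mm above the wires). Axes: x from the open mouth to the closed bottom (mouth 29 mm away at -x, bottom 29 mm at +x); y and z square to the side walls (outer faces 30 mm away), z up at the start. Can be held from above across its y faces.
- loaf_center (a point): Centre of the firm golden loaf, 46 x 46 x 49 mm, 0.09 kg, plus a darker crown 21 mm further at -x. Starts in the tin, axes as the tin's, centre within 3 mm of the tin's, crown 14 mm out of the mouth. Its springy sides hold it (1.4 N friction) even upside down; each brisk tap (0.2 m/s, more is better) shifts it 1 to 8 mm mouthwards; after 8 mm it is free and slides out if the mouth is 35 degrees or more below level.
- tray: Fixed shallow aluminium tray, 260 mm (x) by 210 mm (y), floor 4 mm thick, rim 18 mm high. Origin at the centre of its underside on the counter. Its x axis points to the robot's left (turned up to 21 degrees), towards the side where the knock bar stands.
- bar_mid (a point): Middle of the rigid, fixed knock bar of the tray: a level rubber-covered round bar, 16 mm thick and 170 mm long along the tray's y axis, its axis 85 mm above the counter and 85 mm from the tray's centre on its +x side, on two 12 mm posts 94 mm either side of this point. The open tray lies on its -x side. Axes as the tray's.
- rack: Fixed wire cooling rack, 170 x 170 mm, top 22 mm above the counter; origin at the centre of its underside. The tin starts near its middle.
- mat: Fixed flat blue plastic mat, 180 x 180 mm, 4 mm thick; origin at the centre of its underside, x and y along its edges. Rack and mat lie on opposite sides of the tray and may change places.
- bowl: Bystander: white bowl, 120 mm across, 55 mm high; origin under its centre.
- jar: Bystander: amber jar with black cap, 64 mm across, 110 mm high; origin under its centre.
- sauce: Bystander: orange bottle, 66 mm across, 190 mm high; origin under its centre.
- spatula: Bystander: spatula lying flat, 260 mm long; origin at its middle on the counter.
- spare_tin: Bystander: an empty tin like the first, standing upside down; origin under its centre.
- cup: Bystander: blue cup, 72 mm across, 75 mm high; origin under its centre.
- prep_pot: Bystander: small aluminium pot, 100 mm across, 60 mm high; origin under its centre.
Not all that is in view belongs to the job. Leave any green or pink look-alike of the part that bears tin_center alone.

How it is judged (in metres and radians):
On the way, in this order (a step that is already met when the one before it is completed fails the run):
1. the tin, mouth down (at least 35 degrees below level) and the loaf still in it, is tapped on the tray's knock bar (over 1.5 N) (angle between tin_center's own x axis and vertical below 0.96 rad and distance between loaf_center and tin_center below 0.02 m and contact force between tin and tray above 1.5 N).
2. the loaf is out of the tin and lies at rest in the tray (x of loaf_center in the frame of tray between -0.115 and 0.115 m and y of loaf_center in the frame of tray between -0.09 and 0.09 m and height (world z) of loaf_center below 0.055 m and linear speed of loaf below 0.05 m/s and distance between loaf_center and tin_center above 0.06 m), for 0.2 s.
At the end, for the whole second after the job is handed in: The loaf lies at rest in the tray (centre within 115 mm along and 90 mm across of the tray's centre, lower than 55 mm), out of the tin; the empty tin rests let go on the blue mat, in any attitude, its centre within 65 mm of the mat's centre along both edges (all of step 2 and x of tin_center in the frame of mat between -0.065 and 0.065 m and y of tin_center in the frame of mat between -0.065 and 0.065 m and height (world z) of tin_center below 0.05 m and linear speed of tin below 0.03 m/s); the robot touches nothing.
It fails at once if the loaf comes out of the tin high above the tray (its centre over 0.16 m) (distance between loaf_center and tin_center above 0.05 m and height (world z) of loaf_center above 0.16 m).
It fails at once if the tin is let go high up (its centre over 0.10 m) (height (world z) of tin_center above 0.1 m and contact force between the fingers and tin below 0.1 N and contact force between tin and tray below 0.1 N).
It fails at once if another thing on the counter is pushed more than 30 mm (distance of any of bowl, jar, sauce, spatula, spare_tin, cup, prep_pot from where it was at the start of the episode above 0.03 m).
It also fails if it takes over 58 s, if anything falls off the work surface, if the arm or the gripper's body presses on something with over 40 N, if the wrist force passes 120 N, or if a joint passes its speed limit or range.

## Working session

There is one attempt and no reset: what is moved stays moved. The work goes in short steps, Python scripts to look and compute and a shell command to move; the robot and the scene stay as the last step left them, time stands still between calls to the robot, and variables do not carry over. Pictures are saved under pics/ and viewed, and the job is handed in when it is done.

```bash
ls; mkdir -p pics
python3 - <<'E'
from cell import env, viewer
import cv2
print(env.state())
for n in("scene","top"):
    p,d=viewer.read_camera(n); cv2.imwrite(f"pics/{n}0.png",p)
    import numpy as np; np.save(f"pics/{n}0.npy",d)
    print(n,viewer.get_calibration(n))
E
```

```text
pics
{'t': 0.0, 'joints': array([-1.35356723e+00,  4.91541213e-01,  1.55944923e+00,  1.72710777e-05,
        1.09167213e+00, -1.05582949e-01]), 'qvel': array([-1.04538780e-03,  2.68688010e-04, -6.70841003e-04,  7.00221361e-04,
        2.00761100e-04, -9.90285363e-05]), 'tau': array([ 3.39675731e-03, -6.12626767e+01, -2.58178157e+01,  6.94584008e-02,
        4.81507403e-02, -1.07160681e-04]), 'eef_pos': array([ 198.27278334, -592.55432588,  291.67317243]), 'tcp_rot': array([-3.14053031e+00, -1.27987535e-04,  3.22804009e-01]), 'ft_force': array([-0.18336288, -0.70752734, -0.3667541 ]), 'moment': array([-0.02456696, -0.02233687,  0.03547442]), 'opening': 0.9985425023845964}
scene {'fx': 469.923584886861, 'fy': 469.923584886861, 'cx': 280.43946499529494, 'cy': 213.05901153849624, 'T': array([[ 6.05259188e-01,  4.63960037e-01, -6.46840320e-01,
         1.42363344e+03],
       [ 7.95916174e-01, -3.66369785e-01,  4.81965376e-01,
        -6.36995809e+02],
       [-1.33700754e-02, -8.06544645e-01, -5.91021976e-01,
         8.61045441e+02],
       [ 0.00000000e+00,  0.00000000e+00,  0.00000000e+00,
         1.00000000e+00]])}
top {'fx': 424.42545276901336, 'fy': 424.42545276901336, 'cx': 278.7414981780983, 'cy': 206.91732789809188, 'T': array([[ 2.53595868e-02, -9.92504090e-01,  1.19551338e-01,
         3.84008202e+02],
       [-9.99677510e-01, -2.53366257e-02,  1.71226739e-03,
        -2.23251332e+01],
       [ 1.32959513e-03, -1.19556207e-01, -9.92826544e-01,
         1.50653485e+03],
       [ 0.00000000e+00,  0.00000000e+00,  0.00000000e+00,
         1.00000000e+00]])}
```

View pics/scene0.png

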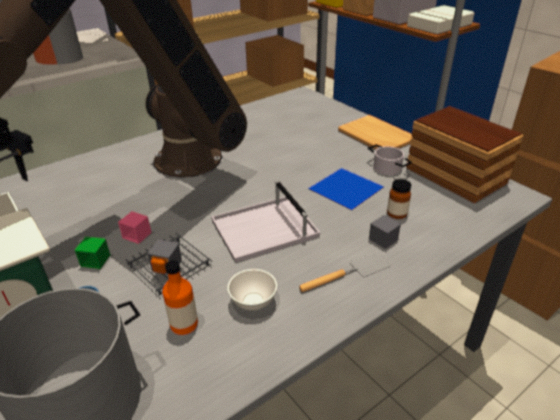

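View pics/top0.png

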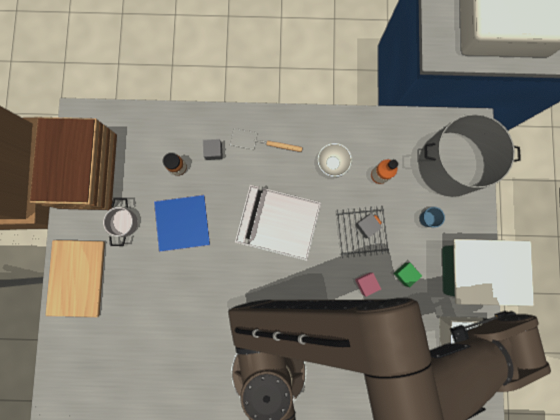

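The top view shows four things that could be taken for the tin: grey on the rack (370,225) with an orange loaf, grey spare tin (212,149), green (408,273) and pink (369,284). I choose the grey one on the rack and will check it in a close crop.

```bash
cat > h.py <<'E'
import numpy as np, cv2
from cell import env, viewer
def unproj(n,u,v,z=None,d=None,cal=None):
    c=cal or viewer.get_calibration(n); T=c['T']
    r=np.array([(u-c['cx'])/c['fx'],(v-c['cy'])/c['fy'],1.])
    R=T[:3,:3]@r
    s=d if d is not None else (z-T[2,3])/R[2]
    return T[:3,3]+s*R
def proj(n,P):
    c=viewer.get_calibration(n); T=c['T']
    q=T[:3,:3].T@(np.asarray(P,float)-T[:3,3])
    return np.array([c['fx']*q[0]/q[2]+c['cx'],c['fy']*q[1]/q[2]+c['cy']])
E
python3 - <<'E'
from h import *
p=cv2.imread('pics/top0.png'); q=cv2.imread('pics/scene0.png')
a=cv2.resize(p[195:265,325:405],(480,420),interpolation=cv2.INTER_CUBIC)
b=cv2.resize(q[220:300,120:220],(525,420),interpolation=cv2.INTER_CUBIC)
cv2.imwrite('pics/cropA.png',a);cv2.imwrite('pics/cropB.png',b)
c=cv2.resize(p[175:265,225:335],(660,540),interpolation=cv2.INTER_CUBIC)
cv2.imwrite('pics/cropC.png',c)
# point cloud above counter
d=np.load('pics/top0.npy'); c=viewer.get_calibration('top')
v,u=np.mgrid[:420,:560]; T=c['T']
P=np.stack([(u-c['cx'])/c['fx']*d,(v-c['cy'])/c['fy']*d,d],-1)@T[:3,:3].T+T[:3,3]
np.save('pics/P.npy',P)
for (uu,vv,n) in [(370,225,'tin'),(379,218,'loaf'),(257,213,'bar'),(182,223,'mat'),(280,225,'tray'),(300,300,'arm'),(430,370,'arm')]: print(n,P[vv,uu].round(0))
m=(P[...,2]>65)&(P[...,2]<105)&(u>330)&(u<392)&(v>200)&(v<262)
Q=P[m]; print('tin top',len(Q),Q.mean(0),cv2.minAreaRect(Q[:,:2].astype(np.float32)))
m=(P[...,2]>60)&(P[...,2]<120)&(u>235)&(u<275)&(v>180)&(v<252)
Q=P[m]; print('bar',len(Q),Q.mean(0),np.median(Q[:,2]),cv2.minAreaRect(Q[:,:2].astype(np.float32)))
hsv=cv2.cvtColor(p,cv2.COLOR_BGR2HSV)
m=(hsv[...,0]>105)&(hsv[...,0]<130)&(hsv[...,1]>150)&(u>140)&(u<225)&(v>180)&(v<265)
Q=np.array([unproj('top',x,y,z=4) for x,y in zip(u[m],v[m])]);print('mat',len(Q),Q.mean(0),cv2.minAreaRect(Q[:,:2].astype(np.float32)))
for n in ['arm']: pass
E
```

```text
tin [ 502. -329.   80.]
loaf [ 534. -377.    4.]
bar [541.  57.   3.]
mat [499. 322.   5.]
tray [500. -26.   8.]
arm [277. -82. 383.]
arm [ 200. -288.  751.]
tin top 352 [ 504.10718954 -327.86876335   80.98733516] ((506.67138671875, -331.15643310546875), (60.006141662597656, 71.56281280517578), 37.3486442565918)
bar 273 [529.78507727  65.65679878  90.96080609] 91.2070331973157 ((529.8145751953125, 66.28018951416016), (16.392621994018555, 198.62306213378906), 77.2643051147461)
mat 2416 [499.42917027 323.47186132   4.        ] ((500.03778076171875, 323.51171875), (174.71861267089844, 174.6056671142578), 8.915495872497559)
```

View pics/cropA.png

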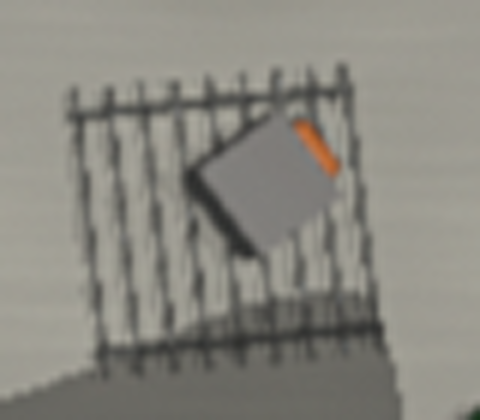

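View pics/cropB.png

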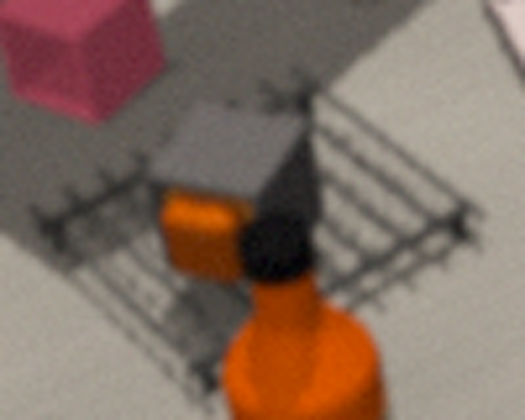

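View pics/cropC.png

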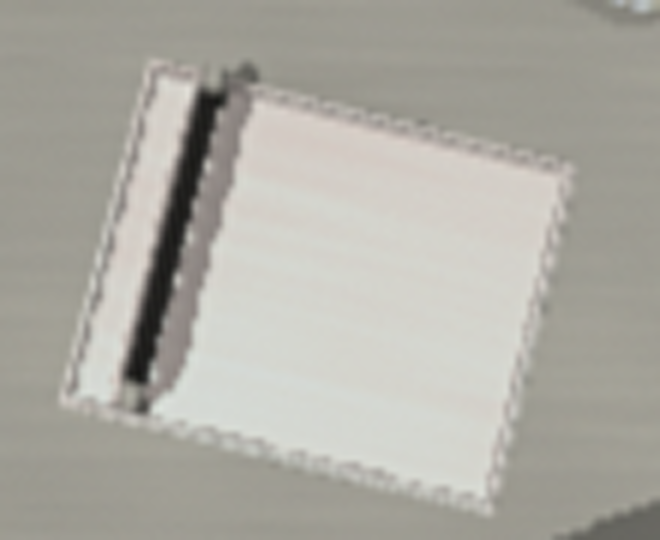

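The crop confirms it: the grey tin is on the rack with the orange loaf showing at its mouth, which points right and up in the top view. The arm only translates and turns about the vertical tool axis. I'll therefore have to pivot the tin in the jaws by pressing its bottom end on the bar. First I'll check clearances along the path.

Run:
```python
from h import *
P=np.load('pics/P.npy')
for n,(u0,u1,v0,v1) in dict(sauce=(372,402,155,185),whitebox=(440,535,235,308),pot=(415,520,112,195),cup=(418,446,205,230),bowl=(315,352,142,178),jar=(160,188,150,178),spare=(202,224,137,160),green=(395,422,260,286),pink=(357,382,271,297)).items():
    Q=P[v0:v1,u0:u1].reshape(-1,3); Q=Q[(Q[:,2]>15)]
    if len(Q): print(n,len(Q),'zmax',np.percentile(Q[:,2],99).round(),'x',np.percentile(Q[:,0],[1,99]).round(),'y',np.percentile(Q[:,1],[1,99]).round())
```

```text
sauce 473 zmax 193.0 x [658. 720.] y [-405. -345.]
whitebox 5681 zmax 189.0 x [262. 457.] y [-804. -568.]
pot 4133 zmax 205.0 x [619. 856.] y [-777. -484.]
cup 303 zmax 1478.0 x [386. 570.] y [-581.  -32.]
bowl 585 zmax 1507.0 x [384. 789.] y [-265.  -22.]
jar 396 zmax 1507.0 x [384. 729.] y [-22. 373.]
spare 361 zmax 65.0 x [729. 793.] y [190. 251.]
green 396 zmax 140.0 x [305. 382.] y [-499. -403.]
pink 379 zmax 68.0 x [269. 344.] y [-363. -293.]
```

```bash
python3 -m inch '{"hand":[1,1,1,1,1,1,1,1,1,1,1],"delta_pos":[[3.76,-1.5,0],[3.76,-1.5,0],[3.76,-1.5,0],[3.76,-1.5,0],[3.76,-1.5,0],[3.76,-1.5,0],[3.76,-1.5,0],[3.76,-1.5,0],[3.76,-1.5,0],[3.76,-1.5,0],[0,0,0]],"turn":[0,0,0,0,0,0,0,0,0,0,0]}'; python3 -m inch '{"hand":[1,1,1,1,1,1,1,1,1,1,1,1,1,1],"delta_pos":[[0,0,0],[0,0,0],[0,0,0],[0,0,0],[0,0,0],[0,0,0],[0,0,0],[0,0,0],[0,0,0],[0,0,0],[0,0,0],[0,0,0],[0,0,0],[0,0,0]],"turn":[-0.147,-0.147,-0.147,-0.147,-0.147,-0.147,-0.147,-0.147,-0.147,-0.147,-0.147,-0.147,-0.137,0]}'
cat >> h.py <<'E'
def goto(P,yaw=None):
    from scipy.spatial.transform import Rotation as Rr
    s=env.state(); R=Rr.from_euler('xyz',s['tcp_rot']).as_matrix()
    print('t',s['t'],'tcp',s['eef_pos'].round(1),'yaw',s['tcp_rot'].round(4),'F',s['ft_force'].round(1),'open',round(s['opening'],3))
    print('tool delta cm',(R.T@(np.array(P)-s['eef_pos'])/10).round(2), 'turn', None if yaw is None else -(yaw-s['tcp_rot'][2]))
E
python3 - <<'E'
from h import *
goto([507.3,-332,111],2.224)
p,d=viewer.read_camera('wrist'); cv2.imwrite('pics/w1.png',p)
E
```

```text
t: 1.2
eef_pos: [509.9, -328.2, 291.8]
tcp_rot: [-3.141, -0.0, 0.327]
ft_force: [-0.8, 0.2, 0.2]
opening: 1.001
t: 2.6
eef_pos: [506.8, -331.6, 292.0]
tcp_rot: [-3.141, -0.0, 2.225]
ft_force: [0.6, -0.0, 0.4]
opening: 0.999
t 2.6 tcp [ 506.8 -331.6  292. ] yaw [-3.1413e+00 -4.0000e-04  2.2253e+00] F [ 0.6 -0.   0.4] open 0.999
tool delta cm [-0.07  0.02 18.1 ] turn 0.0013294099156073713
```

View pics/w1.png

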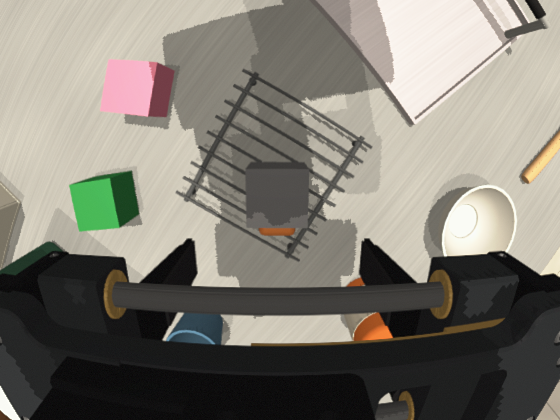

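The wrist view shows the tin at (277,195), square to the jaws, with the loaf at (277,231) on the near side. I'll descend and grip.

```bash
python3 -m inch '{"hand":[1,1,1,1,1,1,1,1,1,1,1],"delta_pos":[[0,0,2.5],[0,0,3],[0,0,3],[0,0,3],[0,0,2.5],[0,0,2],[0,0,1.1],[0,0,0.7],[0,0,0.3],[0,0,0],[0,0,0]],"turn":[0,0,0,0,0,0,0,0,0,0,0]}'; python3 -m inch '{"hand":[0,0,0,0,0,0,0,0],"delta_pos":[[0,0,0],[0,0,0],[0,0,0],[0,0,0],[0,0,0],[0,0,0],[0,0,0],[0,0,0]],"turn":[0,0,0,0,0,0,0,0]}'
python3 - <<'E'
from h import *
goto([507.3,-332,111],2.224)
E
```

```text
t: 3.75
eef_pos: [507.5, -331.4, 112.0]
tcp_rot: [3.141, 0.001, 2.223]
ft_force: [1.0, -0.1, -0.5]
opening: 0.996
t: 4.55
eef_pos: [507.3, -331.3, 111.3]
tcp_rot: [-3.141, 0.0, 2.224]
ft_force: [-1.8, -1.0, 1.6]
opening: 0.633
t 4.55 tcp [ 507.3 -331.3  111.3] yaw [-3.1415e+00  2.0000e-04  2.2238e+00] F [-1.8 -1.   1.6] open 0.633
tool delta cm [-0.06 -0.04  0.03] turn -0.0002254299746811128
```

```bash
python3 -m inch '{"hand":[0,0,0,0,0,0,0,0],"delta_pos":[[0,0,-1],[0,0,-2],[0,0,-3],[0,0,-3],[0,0,-3],[0,0,-2],[0,0,-1],[0,0,0]],"turn":[0,0,0,0,0,0,0,0]}'; python3 -m inch '{"hand":[0,0,0,0,0,0,0,0],"delta_pos":[[0,0,0],[0,0,0],[0,0,0],[0,0,0],[0,0,0],[0,0,0],[0,0,0],[0,0,0]],"turn":[0.1,0.12,0.14,0.14,0.14,0.136,0.1,0]}'
python3 - <<'E'
from h import *
goto([523.2,37,220],1.3485)
p,d=viewer.read_camera('scene'); cv2.imwrite('pics/s2.png',cv2.resize(p[130:300,90:330],(800,567),interpolation=cv2.INTER_CUBIC))
E
```

```text
t: 5.35
eef_pos: [507.4, -331.2, 262.4]
tcp_rot: [3.141, 0.002, 2.224]
ft_force: [0.3, -0.7, -3.2]
opening: 0.632
t: 6.15
eef_pos: [507.0, -331.0, 259.8]
tcp_rot: [-3.14, -0.001, 1.346]
ft_force: [-0.5, -0.1, -2.3]
opening: 0.631
t 6.15 tcp [ 507.  -331.   259.8] yaw [-3.1396e+00 -1.0000e-03  1.3464e+00] F [-0.5 -0.1 -2.3] open 0.631
tool delta cm [36.23 -6.6   4.03] turn -0.0021113856847432277
```

View pics/s2.png

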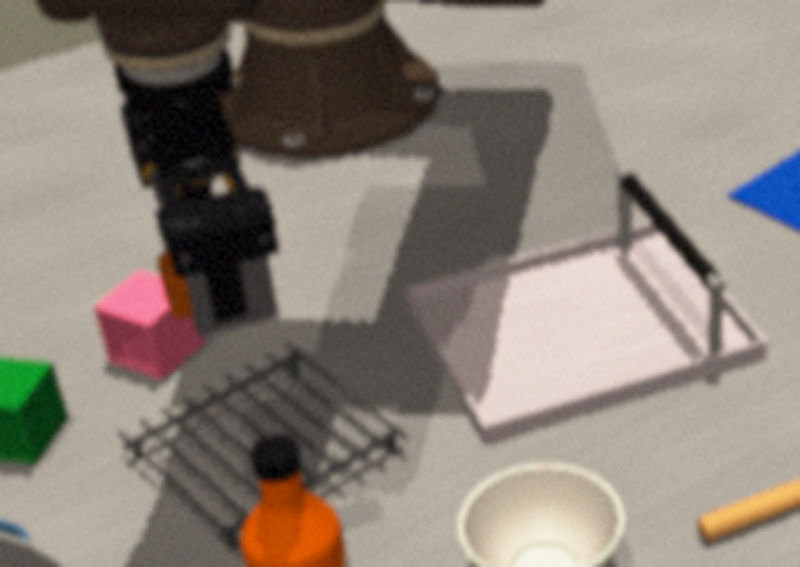

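The tin is held level, with the loaf pointing left in the tin at crop pixel (175,285). Next I move to just before the bar.

```bash
python3 -m inch '{"hand":[0,0,0,0,0,0,0,0,0,0,0,0,0,0],"delta_pos":[[1,-0.2,0],[2,-0.4,0],[3.2,-0.6,0.4],[3.5,-0.6,0.4],[3.5,-0.6,0.4],[3.5,-0.6,0.4],[3.5,-0.6,0.4],[3.5,-0.6,0.4],[3.5,-0.6,0.4],[3.5,-0.6,0.4],[3,-0.6,0.4],[2,-0.6,0.4],[0,0,0],[0,0,0]],"turn":[0,0,0,0,0,0,0,0,0,0,0,0,0,0]}'
python3 - <<'E'
from h import *
goto([523.2,37,184],1.3485)
p,d=viewer.read_camera('scene'); cv2.imwrite('pics/s3.png',cv2.resize(p[130:300,170:370],(667,567),interpolation=cv2.INTER_CUBIC))
p,d=viewer.read_camera('wrist'); cv2.imwrite('pics/w3.png',p)
E
```

```text
t: 7.6
eef_pos: [521.3, 32.6, 221.3]
tcp_rot: [-3.142, 0.0, 1.35]
ft_force: [-0.0, 0.0, -2.1]
opening: 0.629
t 7.6 tcp [521.3  32.6 221.3] yaw [-3.1415e+00  1.0000e-04  1.3504e+00] F [-0.   0.  -2.1] open 0.629
tool delta cm [0.47 0.09 3.73] turn 0.0019134977681347642
```

View pics/s3.png

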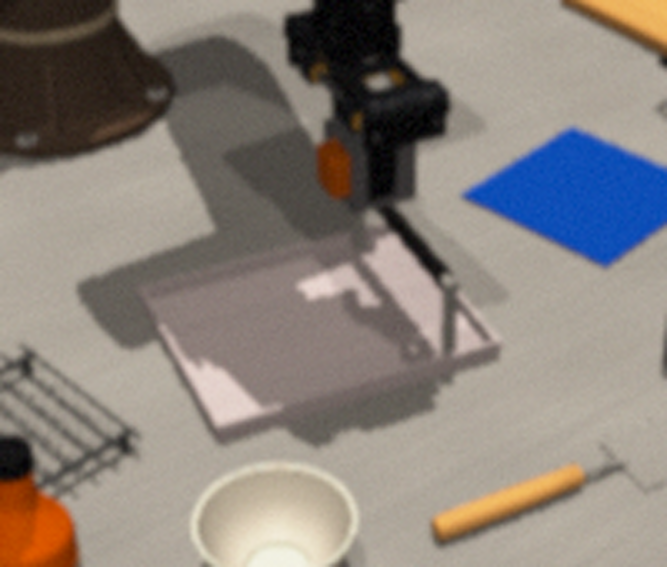

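View pics/w3.png

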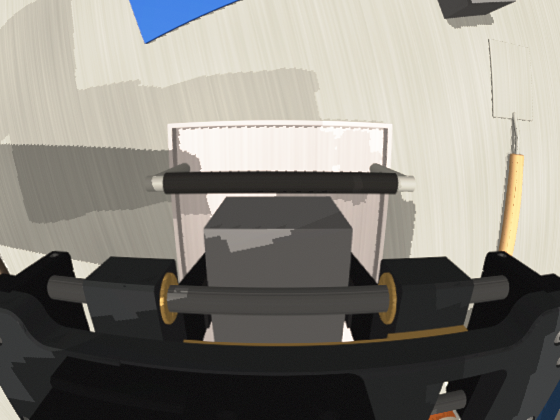

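The wrist view shows the bar at (280,182), parallel to and centred on the tin (278). Now I lower the bottom end onto the bar and begin the pivot.

```bash
python3 -m inch '{"hand":[0,0,0,0,0,0,0,0,0,0],"delta_pos":[[0.2,0.1,1.3],[0.27,0,1.2],[0,0,0.8],[0,0,0.4],[0,0,0],[0,0,0.15],[-0.15,0,0.2],[-0.15,0,0.2],[-0.15,0,0.2],[0,0,0]],"turn":[0,0,0,0,0,0,0,0,0,0]}'
python3 - <<'E'
from h import *
goto([523.2,37,184],1.3485)
p,d=viewer.read_camera('wrist'); cv2.imwrite('pics/w4.png',p)
E
```

```text
t: 8.7
eef_pos: [523.0, 31.3, 178.1]
tcp_rot: [3.14, -0.0, 1.348]
ft_force: [-4.9, -2.0, 11.8]
opening: 0.629
t 8.7 tcp [523.   31.3 178.1] yaw [ 3.1399e+00 -2.0000e-04  1.3478e+00] F [-4.9 -2.  11.8] open 0.629
tool delta cm [ 0.56 -0.11 -0.59] turn -0.0007013871483487755
```

View pics/w4.png

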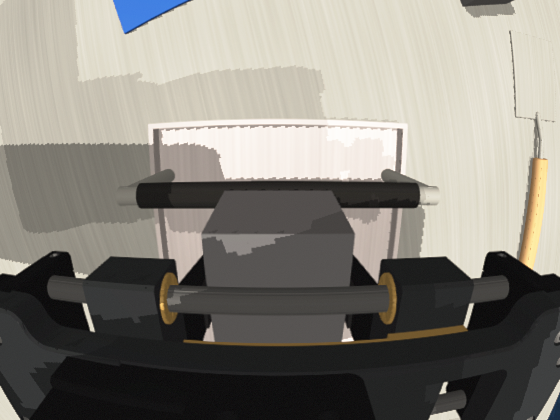

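```bash
python3 -m inch '{"hand":[0,0,0,0,0,0,0],"delta_pos":[[-0.2,0,0.25],[-0.2,0,0.25],[-0.2,0,0.3],[-0.2,0,0.3],[-0.2,0,0.35],[-0.1,0,0.3],[0,0,0]],"turn":[0,0,0,0,0,0,0]}'
python3 - <<'E'
from h import *
goto([523.2,37,184],1.3485)
p,d=viewer.read_camera('wrist'); cv2.imwrite('pics/w5.png',p)
p,d=viewer.read_camera('scene'); cv2.imwrite('pics/s5.png',cv2.resize(p[150:270,230:350],(600,600),interpolation=cv2.INTER_CUBIC))
E
```

```text
t: 9.45
eef_pos: [520.5, 20.2, 160.4]
tcp_rot: [3.14, 0.0, 1.348]
ft_force: [-3.5, -5.6, 8.8]
opening: 0.632
t 9.45 tcp [520.5  20.2 160.4] yaw [3.1401e+00 4.0000e-04 1.3478e+00] F [-3.5 -5.6  8.8] open 0.632
tool delta cm [ 1.7  -0.11 -2.36] turn -0.0006610728680178646
```

View pics/w5.png

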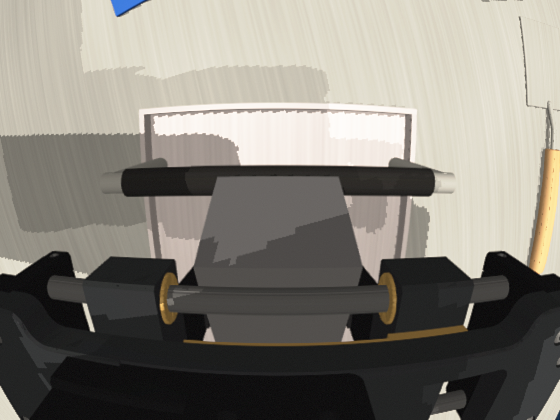

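View pics/s5.png

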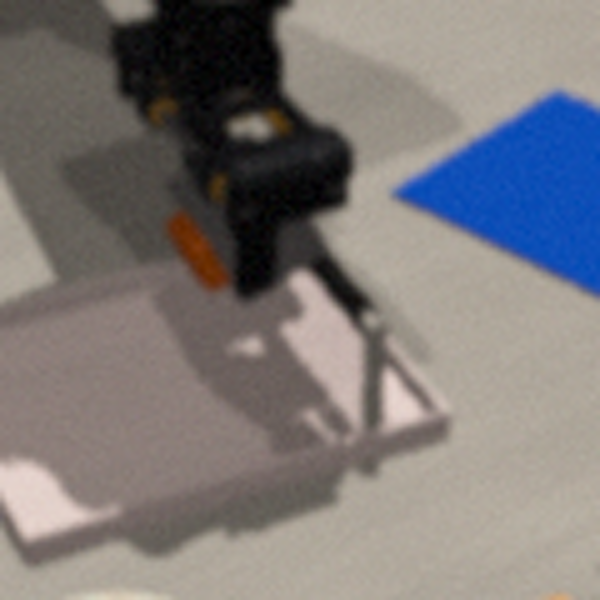

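The pivot works: the crown in the scene crop (200,250) now points about 32° down. I continue to about 50°.

```bash
python3 -m inch '{"hand":[0,0,0,0,0,0],"delta_pos":[[-0.05,0,0.3],[-0.05,0,0.35],[0,0,0.35],[0,0,0.35],[0,0,0.2],[0,0,0]],"turn":[0,0,0,0,0,0]}'
python3 - <<'E'
from h import *
goto([523.2,37,184],1.3485)
p,d=viewer.read_camera('wrist'); cv2.imwrite('pics/w6.png',p)
p,d=viewer.read_camera('scene'); cv2.imwrite('pics/s6.png',cv2.resize(p[150:270,230:350],(600,600),interpolation=cv2.INTER_CUBIC))
E
```

```text
t: 10.15
eef_pos: [520.3, 19.1, 144.8]
tcp_rot: [3.14, 0.001, 1.348]
ft_force: [-4.0, -7.4, 9.1]
opening: 0.636
t 10.15 tcp [520.3  19.1 144.8] yaw [3.1402e+00 6.0000e-04 1.3480e+00] F [-4.  -7.4  9.1] open 0.636
tool delta cm [ 1.81 -0.11 -3.92] turn -0.0005280579793636164
```

View pics/w6.png

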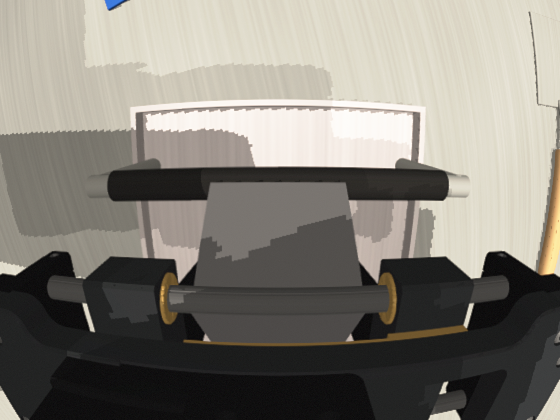

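View pics/s6.png

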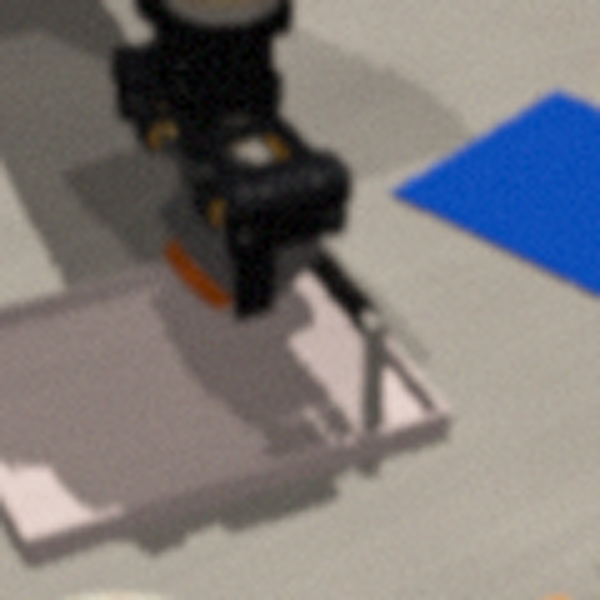

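```bash
cat >> h.py <<'E'
def tilt(name='w',box=(225,335,195,265)):
    c=viewer.get_calibration('wrist'); p,d=viewer.read_camera('wrist'); cv2.imwrite(f'pics/{name}.png',p)
    v,u=np.mgrid[:420,:560]; x=u-c['cx'];y=v-c['cy'];r=np.hypot(x,y)+1e-9;th=r/c['fx'];t=np.tan(th)
    C=np.stack([x/r*t*d,y/r*t*d,d],-1); P=C@c['T'][:3,:3].T+c['T'][:3,3]
    u0,u1,v0,v1=box; Q=P[v0:v1,u0:u1].reshape(-1,3); Q=Q[d[v0:v1,u0:u1].ravel()>0]
    m=Q.mean(0); n=np.linalg.svd(Q-m,full_matrices=False)
    nn=n[2][2]; nn=nn*np.sign(nn[2])
    e=np.array([.2204,.9754,0]); f=np.array([-.9754,.2204,0])
    print('normal e,f,z',(nn@e).round(3),(nn@f).round(3),nn[2].round(3),'tilt',np.degrees(np.arcsin(nn[2])).round(1),'rms',n[1][2]/len(Q)**.5)
    g=m-np.array([529.8,66.3,85]); print('face mean rel bar e,f,z',(g@e).round(1),(g@f).round(1),g[2].round(1), 'plane offset from tcp grasp', ((m-(env.state()['eef_pos']-[0,0,59]))@nn).round(1))
    return P
E
python3 - <<'E'
from h import *
P=tilt('w7'); print(P[183,150].round(),P[183,250].round(),P[250,280].round())
goto([520.3,19.1,144.8])
E
```

```text
normal e,f,z 0.8 -0.0 0.6 tilt 36.9 rms 0.5160254609835284
face mean rel bar e,f,z -14.9 -2.4 32.6 plane offset from tcp grasp 45.7
[472.  79.  93.] [520.  68.  98.] [528.  46. 127.]
t 10.3 tcp [520.3  19.1 144.8] yaw [3.1403e+00 7.0000e-04 1.3480e+00] F [-5.7 -7.7  8. ] open 0.629
tool delta cm [-0. -0. -0.] turn None
```

Tilt measures 36.9° in the wrist depth, but the tin also slipped upward through the pads by about 8 mm, which leaves too little below the fingertips for tapping. I'll set it down gently on the tray floor and regrip higher, so that taps on the lip drive it further mouth-down.

```bash
python3 -m inch '{"hand":[0,0,0,0,0,0,0,0,0,0],"delta_pos":[[-1,0,-0.3],[-2,0,0],[-1.7,0,0.8],[0,0,1.2],[0,0,1.4],[0,0,1.2],[0,0,0.8],[0,0,0.2],[0,0,0],[0,0,0]],"turn":[0,0,0,0,0,0,0,0,0,0]}'
python3 - <<'E'
from h import *
goto([520.3,19.1,91])
p,d=viewer.read_camera('scene'); cv2.imwrite('pics/s8.png',cv2.resize(p[150:270,210:330],(600,600),interpolation=cv2.INTER_CUBIC))
P=tilt('w8')
E
```

```text
t: 11.3
eef_pos: [510.0, -25.9, 91.0]
tcp_rot: [3.141, 0.0, 1.348]
ft_force: [0.1, -0.0, -3.0]
opening: 0.63
t 11.3 tcp [510.  -25.9  91. ] yaw [3.141 0.    1.348] F [ 0.1 -0.  -3. ] open 0.63
tool delta cm [4.62 0.01 0.  ] turn None
normal e,f,z 0.8 -0.001 0.6 tilt 36.9 rms 0.5072586953302354
face mean rel bar e,f,z -61.1 -2.3 -21.1 plane offset from tcp grasp 45.7
```

View pics/s8.png

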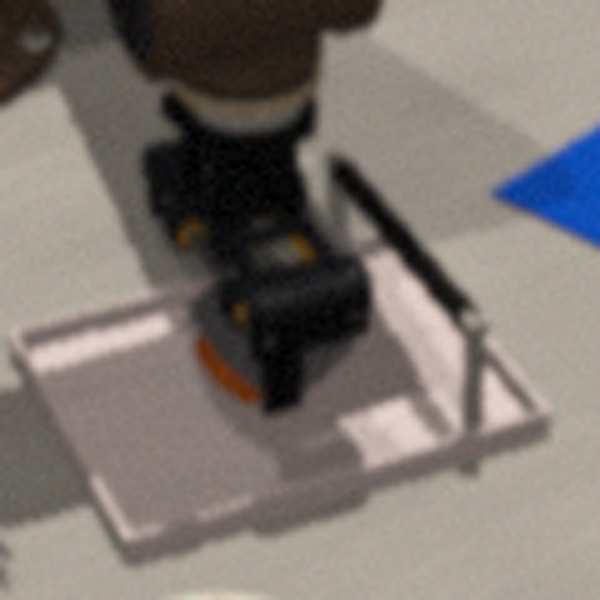

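View pics/w8.png

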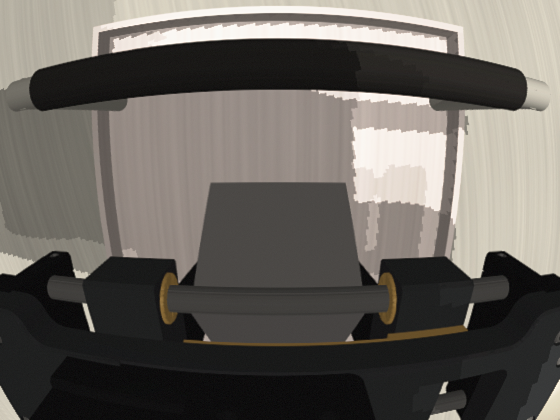

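```bash
python3 -m inch '{"hand":[0.68,0.7,0.8,1,1,1,1],"delta_pos":[[0,0,0.2],[0,0,0],[0,0,0],[0,0,0],[0,0,0],[0,0,0],[0,0,0]],"turn":[0,0,0,0,0,0,0]}'
python3 -m inch '{"hand":[1,1,1,1,1],"delta_pos":[[0,0,-2],[0,0,-3],[0,0,-3],[0,0,-2],[0,0,0]],"turn":[0,0,0,0,0]}'
python3 - <<'E'
from h import *
goto([520.3,19.1,91])
p,d=viewer.read_camera('scene'); cv2.imwrite('pics/s9.png',cv2.resize(p[150:270,210:330],(600,600),interpolation=cv2.INTER_CUBIC))
c=viewer.get_calibration('wrist'); p,d=viewer.read_camera('wrist'); cv2.imwrite('pics/w9.png',p); np.save('pics/w9.npy',d)
E
```

```text
t: 12.1
eef_pos: [509.8, -26.0, 88.7]
tcp_rot: [3.142, 0.0, 1.348]
ft_force: [0.6, 0.7, -0.2]
opening: 0.993
t: 12.6
eef_pos: [510.5, -26.1, 191.0]
tcp_rot: [3.137, -0.0, 1.348]
ft_force: [0.4, -0.2, -0.6]
opening: 1.003
t 12.6 tcp [510.5 -26.1 191. ] yaw [ 3.1372e+00 -1.0000e-04  1.3479e+00] F [ 0.4 -0.2 -0.6] open 1.003
tool delta cm [ 4.62 -0.09 10.  ] turn None
```

View pics/s9.png

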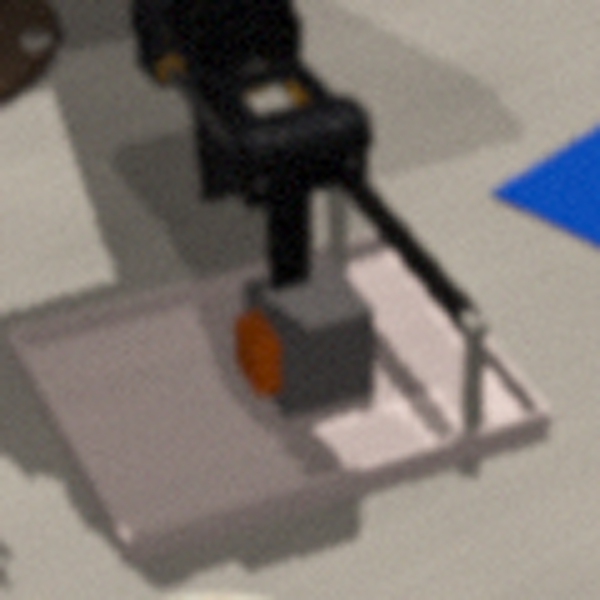

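View pics/w9.png

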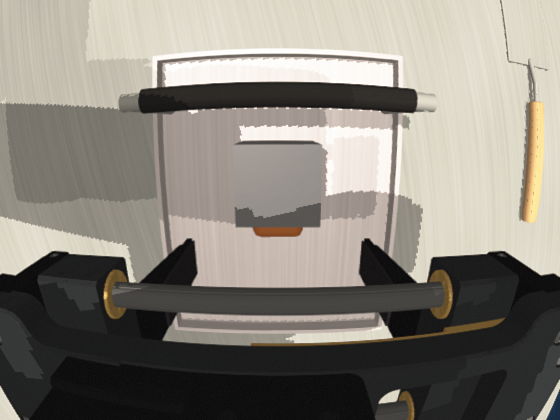

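The tin lies flat on the tray, at (278,185) in the wrist view, and square to the jaws, with the loaf still in. Now I locate it for the regrip.

```bash
cat >> h.py <<'E'
def wcloud(name):
    c=viewer.get_calibration('wrist'); p,d=viewer.read_camera('wrist'); cv2.imwrite(f'pics/{name}.png',p)
    v,u=np.mgrid[:420,:560]; x=u-c['cx'];y=v-c['cy'];r=np.hypot(x,y)+1e-9;t=np.tan(r/c['fx'])
    C=np.stack([x/r*t*d,y/r*t*d,d],-1); return C@c['T'][:3,:3].T+c['T'][:3,3],p,d
E
python3 - <<'E'
from h import *
P,p,d=wcloud('w10')
Q=P[135:245,225:335].reshape(-1,3); Q=Q[(Q[:,2]>58)&(Q[:,2]<72)]
print(len(Q),np.median(Q[:,2]),cv2.minAreaRect(Q[:,:2].astype(np.float32)))
e=np.array([.2204,.9754]);b=Q[:,:2]-[529.8,66.3]
print('e range',np.percentile(b@e,[.5,99.5]),'f',np.percentile(b@np.array([-.9754,.2204]),[.5,99.5]))
B=P[80:110,150:410].reshape(-1,3);B=B[(B[:,2]>80)&(B[:,2]<100)];print('bar',cv2.minAreaRect(B[:,:2].astype(np.float32)),B[:,2].max())
goto([507,-26,91])
E
```

```text
7345 64.80541978253899 ((517.6162719726562, 4.663825988769531), (58.4444694519043, 60.507659912109375), 76.95469665527344)
e range [-91.6864755  -33.86763774] f [-31.45455306  28.00776894]
bar ((531.8148803710938, 63.0662841796875), (15.855965614318848, 158.77479553222656), 77.18816375732422) 96.18061864046842
t 12.75 tcp [509.5 -26.  188. ] yaw [-3.1408e+00  1.0000e-04  1.3478e+00] F [ 0.4 -0.3  0.2] open 1.001
tool delta cm [-0.06 -0.24  9.7 ] turn None
```

```bash
python3 -c "
from h import *
goto([515.8,-3.1,109],1.3466)"
```

```text
t 12.75 tcp [509.5 -26.  188. ] yaw [-3.1408e+00  1.0000e-04  1.3478e+00] F [ 0.4 -0.3  0.2] open 1.001
tool delta cm [2.37 0.11 7.9 ] turn 0.0012077758249602333
```

```bash
python3 -m inch '{"hand":[1,1,1,1,1,1,1,0,0,0,0,0,0],"delta_pos":[[1.2,0.1,0.8],[1.2,0,1.7],[0,0,2],[0,0,1.8],[0,0,1.2],[0,0,0.4],[0,0,0],[0,0,0],[0,0,0],[0,0,0],[0,0,0],[0,0,0],[0,0,0]],"turn":[0,0,0,0,0,0,0,0,0,0,0,0,0]}'
python3 -m inch '{"hand":[0,0,0,0,0,0],"delta_pos":[[0,0,-1],[0,0,-2.5],[0,0,-3],[0,0,-2.5],[0,0,-1],[0,0,0]],"turn":[0,0,0,0,0,0]}'
python3 -c "
from h import *
goto([522.5,34,186],1.3466)"
```

```text
t: 14.05
eef_pos: [516.1, -2.9, 110.0]
tcp_rot: [3.141, 0.0, 1.348]
ft_force: [-1.0, -0.3, 4.7]
opening: 0.63
t: 14.65
eef_pos: [516.3, -2.9, 210.8]
tcp_rot: [3.139, -0.0, 1.348]
ft_force: [0.1, 0.3, -2.0]
opening: 0.629
t 14.65 tcp [516.3  -2.9 210.8] yaw [ 3.1392e+00 -1.0000e-04  1.3479e+00] F [ 0.1  0.3 -2. ] open 0.629
tool delta cm [ 3.73 -0.22  2.48] turn 0.0012705628983469275
```

```bash
python3 -m inch '{"hand":[0,0,0,0,0,0,0,0,0,0,0,0,0],"delta_pos":[[1,-0.1,0],[1.7,-0.1,0],[1,0,0.5],[0,0,0.5],[0,0,0.3],[0,0,0],[-0.3,0,0.25],[-0.35,0,0.25],[-0.35,0,0.25],[-0.3,0,0.25],[-0.3,0,0.35],[-0.25,0,0.35],[0,0,0]],"turn":[0,0,0,0,0,0,0,0,0,0,0,0,0]}'
python3 - <<'E'
from h import *
goto([520.3,19.1,144.8])
P=tilt('w11'); print(P[200,280],P[240,280])
E
```

```text
t: 15.95
eef_pos: [517.9, 15.1, 179.1]
tcp_rot: [-3.141, 0.0, 1.348]
ft_force: [-2.4, -3.5, 3.7]
opening: 0.626
t 15.95 tcp [517.9  15.1 179.1] yaw [-3.1407e+00  4.0000e-04  1.3477e+00] F [-2.4 -3.5  3.7] open 0.626
tool delta cm [0.44 0.14 3.43] turn None
normal e,f,z 0.573 -0.002 0.82 tilt 55.1 rms 4.365472817544642
face mean rel bar e,f,z -22.0 -1.0 59.5 plane offset from tcp grasp 37.4
[528.31062785  53.94068232 132.53215449] [525.46835019  41.8254008  149.75437919]
```

View pics/w11.png

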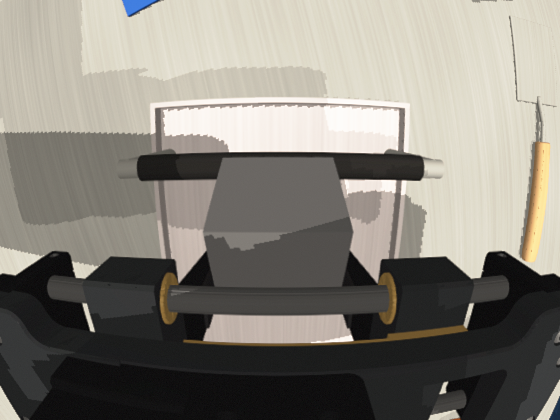

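```bash
python3 -c "
from h import *
tilt('w12',(225,330,170,222))"; python3 -m inch '{"hand":[0,0,0,0,0,0,0],"delta_pos":[[-0.2,0,0.35],[-0.2,0,0.35],[-0.1,0,0.4],[-0.1,0,0.4],[-0.1,0,0.4],[0,0,0.3],[0,0,0]],"turn":[0,0,0,0,0,0,0]}'
python3 - <<'E'
from h import *
goto([520.3,19.1,144.8])
P=tilt('w13',(225,330,185,235))
p,d=viewer.read_camera('scene'); cv2.imwrite('pics/s13.png',cv2.resize(p[150:270,230:350],(600,600),interpolation=cv2.INTER_CUBIC))
E
```

```text
normal e,f,z 0.916 -0.002 0.402 tilt 23.7 rms 0.3641425853863733
face mean rel bar e,f,z -10.6 0.1 44.2 plane offset from tcp grasp 42.0
t: 16.75
eef_pos: [516.4, 8.1, 157.3]
tcp_rot: [-3.141, 0.001, 1.348]
ft_force: [-3.4, -7.5, 4.2]
opening: 0.631
t 16.75 tcp [516.4   8.1 157.3] yaw [-3.1407e+00  9.0000e-04  1.3480e+00] F [-3.4 -7.5  4.2] open 0.631
tool delta cm [1.16 0.14 1.25] turn None
normal e,f,z 0.718 -0.001 0.697 tilt 44.1 rms 0.531901437283047
face mean rel bar e,f,z -20.6 0.0 37.6 plane offset from tcp grasp 44.9
```

View pics/w13.png

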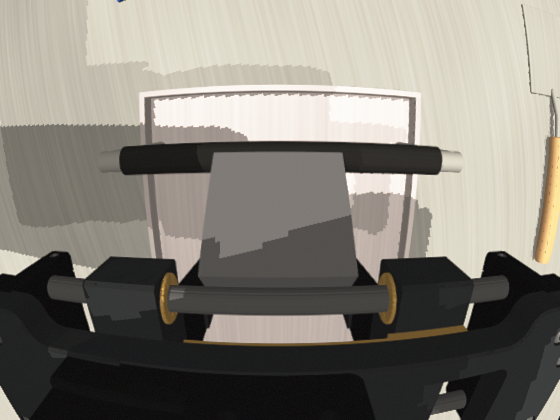

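View pics/s13.png

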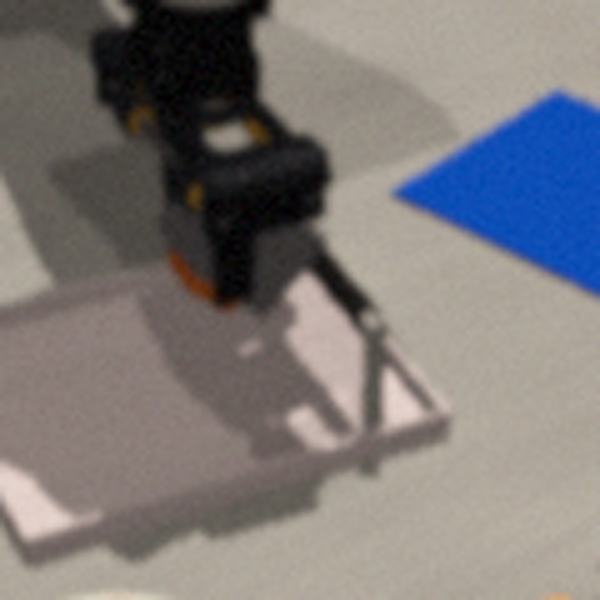

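```bash
python3 -m inch '{"hand":[0,0,0,0,0],"delta_pos":[[-0.1,0,0.35],[-0.1,0,0.35],[-0.05,0,0.35],[0,0,0.2],[0,0,0]],"turn":[0,0,0,0,0]}'
python3 - <<'E'
from h import *
P=tilt('w14',(225,330,195,235))
goto([520.3,19.1,144.8])
E
```

```text
t: 17.35
eef_pos: [515.9, 5.8, 144.9]
tcp_rot: [-3.141, 0.001, 1.348]
ft_force: [-3.5, -7.0, 4.8]
opening: 0.63
normal e,f,z 0.568 -0.001 0.823 tilt 55.4 rms 0.5880918132972788
face mean rel bar e,f,z -23.3 -0.1 32.0 plane offset from tcp grasp 47.7
t 17.4 tcp [516.    5.8 144.9] yaw [-3.1412e+00  7.0000e-04  1.3479e+00] F [-2.4 -5.3  5.4] open 0.628
tool delta cm [1.4  0.13 0.01] turn None
```

Tilt is now 55°, with the pads near the mouth and high on the tin. Next I lift clear and put the lower lip over the bar.

```bash
python3 -m inch '{"hand":[0,0,0,0,0,0,0,0],"delta_pos":[[-0.3,0,-1.5],[0,0,-2.5],[0,0,-2.5],[0.8,0,-1.5],[1.2,0,0],[1.3,0,0],[0,0,0],[0,0,0]],"turn":[0,0,0,0,0,0,0,0]}'
python3 - <<'E'
from h import *
P=tilt('w15',(225,330,195,235))
goto([522.9,35.6,185])
p,d=viewer.read_camera('scene'); cv2.imwrite('pics/s15.png',cv2.resize(p[130:250,230:350],(600,600),interpolation=cv2.INTER_CUBIC))
E
```

```text
t: 18.2
eef_pos: [522.5, 36.2, 224.0]
tcp_rot: [-3.14, 0.0, 1.349]
ft_force: [-0.6, 0.1, -3.2]
opening: 0.63
normal e,f,z 0.568 -0.001 0.823 tilt 55.4 rms 0.5807185750318401
face mean rel bar e,f,z 7.8 0.3 111.1 plane offset from tcp grasp 47.7
t 18.25 tcp [522.6  35.9 224.2] yaw [-3.1399e+00  5.0000e-04  1.3485e+00] F [-0.2  0.5 -3.1] open 0.631
tool delta cm [-0.02  0.05  3.92] turn None
```

View pics/s15.png

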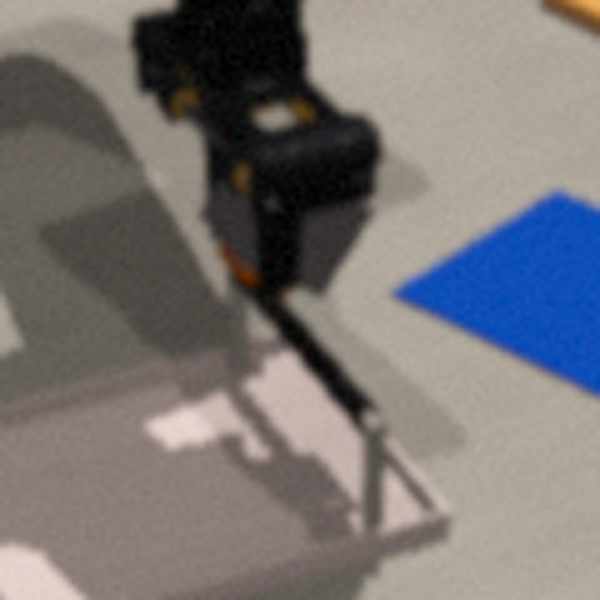

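View pics/w15.png

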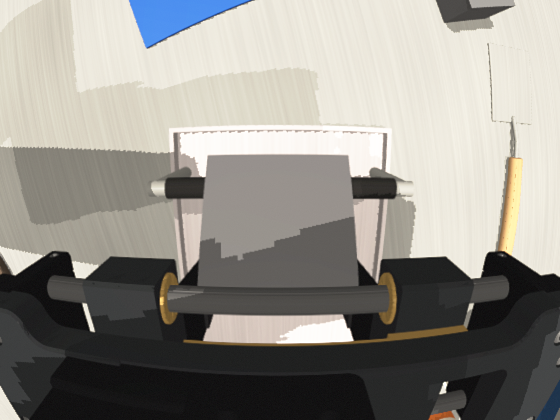

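The tin is posed mouth-down with its lip above the bar. This is the first tap.

```bash
python3 -m inch '{"hand":[0,0,0,0],"delta_pos":[[0,0,1.4],[0,0,2.9],[0,0,0],[0,0,0]],"turn":[0,0,0,0]}'
python3 - <<'E'
from h import *
P=tilt('w16',(225,330,195,235))
goto([522.9,35.6,185])
p,d=viewer.read_camera('scene'); cv2.imwrite('pics/s16.png',cv2.resize(p[130:250,230:350],(600,600),interpolation=cv2.INTER_CUBIC))
E
```

```text
t: 18.7
eef_pos: [522.6, 35.4, 181.8]
tcp_rot: [-3.14, 0.0, 1.347]
ft_force: [-0.1, 0.5, -2.4]
opening: 0.632
normal e,f,z 0.529 -0.003 0.849 tilt 58.1 rms 0.5884713635914827
face mean rel bar e,f,z 8.0 -0.1 72.2 plane offset from tcp grasp 49.8
t 18.75 tcp [522.7  35.4 182.2] yaw [-3.1408e+00  2.0000e-04  1.3474e+00] F [-0.1  0.5 -2.6] open 0.628
tool delta cm [ 0.02  0.01 -0.28] turn None
```

View pics/s16.png

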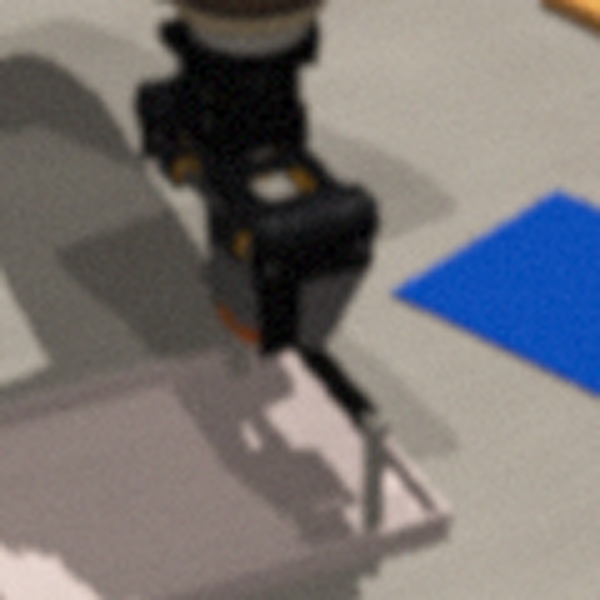

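View pics/w16.png

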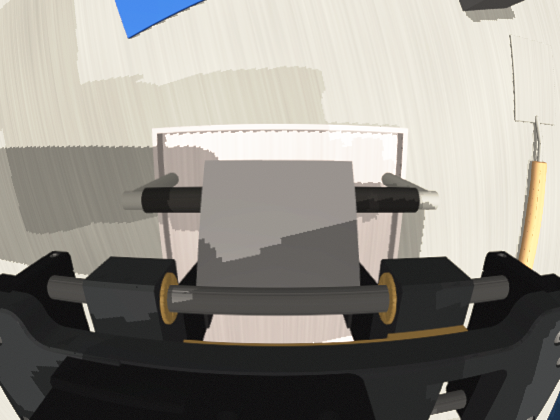

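```bash
python3 -m inch '{"hand":[0,0,0,0,0,0],"delta_pos":[[0,0,-2],[0,0,-2],[0,0,0],[0,0,1.0],[0,0,3.2],[0,0,0]],"turn":[0,0,0,0,0,0]}'
python3 - <<'E'
from h import *
P=tilt('w17',(225,330,195,235))
goto([522.9,35.6,185])
p,d=viewer.read_camera('scene'); cv2.imwrite('pics/s17.png',cv2.resize(p[130:250,230:350],(600,600),interpolation=cv2.INTER_CUBIC))
E
```

```text
t: 19.4
eef_pos: [522.1, 35.5, 176.9]
tcp_rot: [-3.139, 0.001, 1.347]
ft_force: [0.6, 0.0, -3.2]
opening: 0.628
normal e,f,z 0.497 -0.006 0.867 tilt 60.2 rms 0.5946501332445823
face mean rel bar e,f,z 8.7 0.4 69.8 plane offset from tcp grasp 51.3
t 19.45 tcp [522.   35.6 177.8] yaw [-3.1377e+00  7.0000e-04  1.3476e+00] F [ 0.5  1.1 -3.7] open 0.635
tool delta cm [ 0.02  0.08 -0.72] turn None
```

View pics/s17.png

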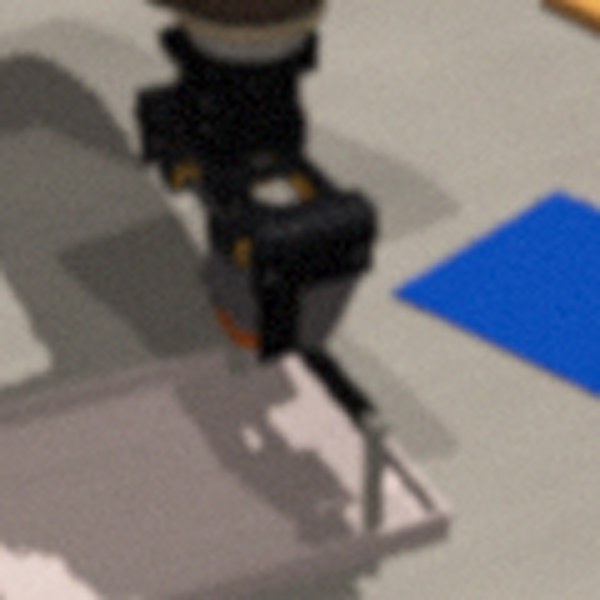

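```bash
python3 -m inch '{"hand":[0,0,0,0,0,0],"delta_pos":[[0,0,-2.5],[0,0,-2.5],[0,0,0],[0,0,1.2],[0,0,3.9],[0,0,0]],"turn":[0,0,0,0,0,0]}'
python3 - <<'E'
from h import *
P=tilt('w18',(225,330,195,235))
goto([522.9,35.6,185])
p,d=viewer.read_camera('scene'); cv2.imwrite('pics/s18.png',cv2.resize(p[170:220,250:310],(720,600),interpolation=cv2.INTER_CUBIC))
E
```

```text
t: 20.1
eef_pos: [521.4, 35.7, 175.0]
tcp_rot: [-3.135, 0.001, 1.347]
ft_force: [-0.6, -0.1, -1.3]
opening: 0.631
normal e,f,z 0.461 -0.008 0.888 tilt 62.6 rms 0.6170591296119198
face mean rel bar e,f,z 9.3 1.3 70.0 plane offset from tcp grasp 52.0
t 20.15 tcp [521.7  35.7 176.7] yaw [-3.1358e+00  1.0000e-03  1.3477e+00] F [-0.7  0.3 -1.8] open 0.635
tool delta cm [ 0.02  0.12 -0.83] turn None
```

View pics/s18.png

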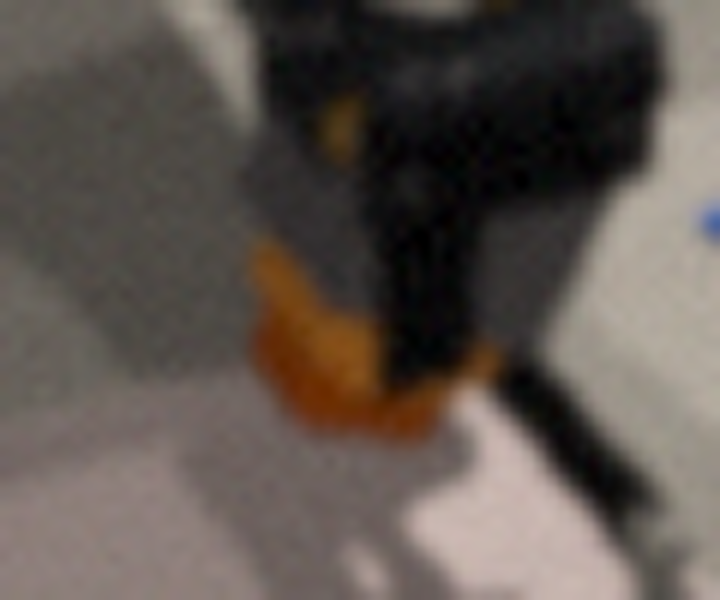

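View pics/w18.png

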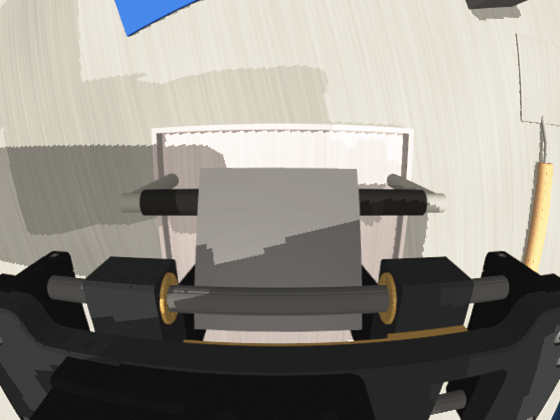

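The loaf is coming out: its golden body now shows below the mouth at crop pixel (340,340). I hold still and look again.

```bash
python3 -m inch '{"hand":[0,0,0,0,0],"delta_pos":[[0,0,0],[0,0,0],[0,0,0],[0,0,0],[0,0,0]],"turn":[0,0,0,0,0]}'
python3 - <<'E'
from h import *
p,d=viewer.read_camera('scene'); cv2.imwrite('pics/s19.png',cv2.resize(p[150:270,230:350],(600,600),interpolation=cv2.INTER_CUBIC))
E
```

```text
t: 20.7
eef_pos: [522.8, 35.7, 179.5]
tcp_rot: [3.141, 0.0, 1.348]
ft_force: [0.1, 0.6, -1.8]
opening: 0.625
```

View pics/s19.png

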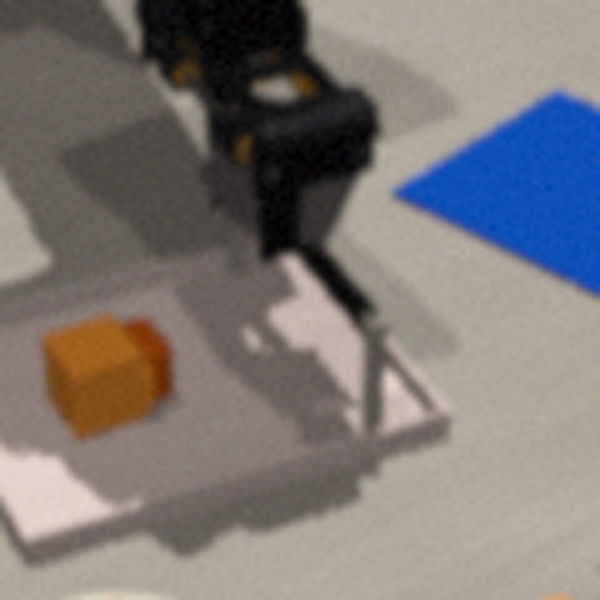

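The loaf lies in the tray at crop pixel (100,375). I'll check its position and then carry the empty tin to the mat.

```bash
python3 -m inch '{"hand":[0,0,0,0,0],"delta_pos":[[0,0,-1.5],[0,0,-2.5],[0,0,-2],[0,0,-1],[0,0,0]],"turn":[0,0,0,0,0]}'
python3 - <<'E'
from h import *
goto([500,321,240],1.348)
P=tilt('w20',(225,330,195,235))
q=unproj('scene',250,225,z=27); g=q[:2]-[511.1,-16.6]; print('loaf',q,'tray x,y',g@[.2204,.9754],g@[-.9754,.2204])
E
```

```text
t: 21.25
eef_pos: [523.0, 35.7, 250.2]
tcp_rot: [3.139, -0.0, 1.348]
ft_force: [-0.0, -0.2, -1.7]
opening: 0.627
t 21.25 tcp [523.   35.7 250.2] yaw [ 3.1394e+00 -3.0000e-04  1.3478e+00] F [-0.  -0.2 -1.7] open 0.627
tool delta cm [27.32 -8.56  1.01] turn -0.00018823695263336937
normal e,f,z 0.46 -0.002 0.888 tilt 62.6 rms 0.6010241350732917
face mean rel bar e,f,z 9.7 -0.5 145.3 plane offset from tcp grasp 54.5
loaf [502.71278757 -61.84445916  27.        ] tray x,y -45.979987087588135 -1.790991799918999
```

View pics/w20.png

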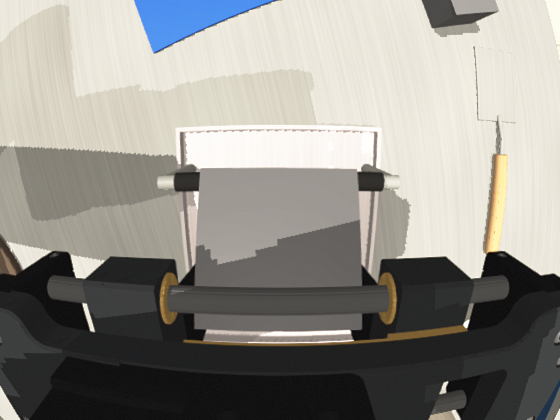

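The loaf is at tray (-46,-2), well inside. Now I carry the tin gently to the mat.

```bash
python3 -m inch '{"hand":[0,0,0,0,0,0,0,0,0,0,0,0,0,0,0,0],"delta_pos":[[0.6,-0.2,0],[1.2,-0.4,0],[2,-0.6,0],[2.5,-0.8,0],[2.5,-0.8,0],[2.5,-0.8,0],[2.5,-0.8,0],[2.5,-0.8,0],[2.5,-0.8,0],[2.5,-0.8,0],[2.5,-0.8,0],[1.8,-0.5,0],[1.1,-0.3,0],[0.6,-0.16,0],[0,0,0],[0,0,0]],"turn":[0,0,0,0,0,0,0,0,0,0,0,0,0,0,0,0]}'
python3 -m inch '{"hand":[0,0,0,0,0,0,0,0,0,0,0,0],"delta_pos":[[0,0,1],[0,0,2],[0,0,2.5],[0,0,2.5],[0,0,2.5],[0,0,2],[0,0,1],[0,0,0.6],[0,0,0.4],[0,0,0.2],[0,0,0],[0,0,0]],"turn":[0,0,0,0,0,0,0,0,0,0,0,0]}'
python3 - <<'E'
from h import *
goto([500,321,87],1.348)
P=tilt('w21',(225,330,195,235))
p,d=viewer.read_camera('scene'); cv2.imwrite('pics/s21.png',cv2.resize(p[120:240,280:400],(600,600),interpolation=cv2.INTER_CUBIC))
E
```

```text
t: 22.9
eef_pos: [499.7, 320.4, 249.0]
tcp_rot: [-3.141, 0.0, 1.347]
ft_force: [0.4, -0.3, -2.6]
opening: 0.631
t: 24.1
eef_pos: [499.9, 320.9, 102.8]
tcp_rot: [3.141, -0.001, 1.348]
ft_force: [-0.2, 0.3, -1.7]
opening: 0.626
t 24.1 tcp [499.9 320.9 102.8] yaw [ 3.1408e+00 -5.0000e-04  1.3479e+00] F [-0.2  0.3 -1.7] open 0.626
tool delta cm [0.01 0.01 1.58] turn -0.00013643092432169546
normal e,f,z 0.457 -0.001 0.889 tilt 62.8 rms 0.6103401240366909
face mean rel bar e,f,z 282.8 85.0 -2.2 plane offset from tcp grasp 53.5
```

View pics/s21.png

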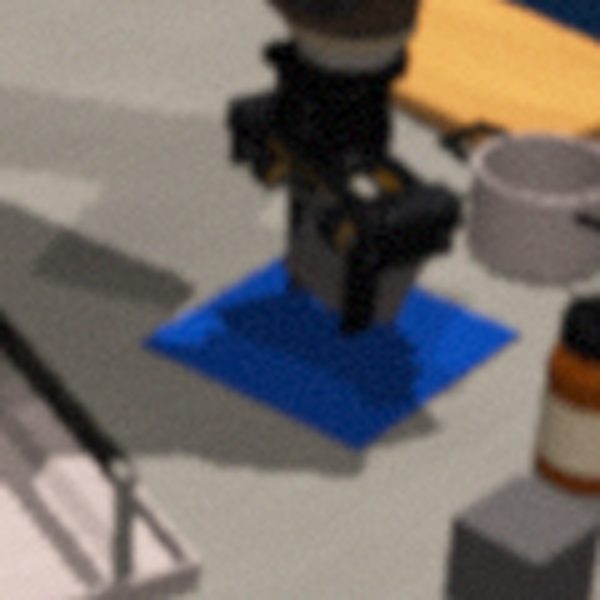

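Over the mat with no contact yet. I lower the last 16 mm slowly.

```bash
python3 -m inch '{"hand":[0,0,0,0,0,0,0],"delta_pos":[[0,0,0.4],[0,0,0.4],[0,0,0.3],[0,0,0.2],[0,0,0.2],[0,0,0],[0,0,0]],"turn":[0,0,0,0,0,0,0]}'
python3 - <<'E'
from h import *
goto([500,321,86],1.348)
P=tilt('w22',(225,330,195,235))
E
```

```text
t: 24.9
eef_pos: [499.7, 320.8, 87.2]
tcp_rot: [3.142, 0.0, 1.348]
ft_force: [0.2, -0.7, -2.1]
opening: 0.633
t 24.9 tcp [499.7 320.8  87.2] yaw [3.1416e+00 1.0000e-04 1.3478e+00] F [ 0.2 -0.7 -2.1] open 0.633
tool delta cm [0.02 0.02 0.12] turn -0.00017042451407189851
normal e,f,z 0.455 -0.002 0.89 tilt 62.9 rms 0.6104540329407783
face mean rel bar e,f,z 282.7 85.1 -17.8 plane offset from tcp grasp 53.4
```

```bash
python3 -m inch '{"hand":[0,0,0,0,0],"delta_pos":[[0,0,0.1],[0,0,0.1],[0,0,0.1],[0,0,0],[0,0,0]],"turn":[0,0,0,0,0]}'
python3 -m inch '{"hand":[0.66,0.68,0.7,0.75,0.85,1,1,1],"delta_pos":[[0,0,0],[0,0,0],[0,0,0],[0,0,0],[0,0,0],[0,0,0],[0,0,0],[0,0,0]],"turn":[0,0,0,0,0,0,0,0]}'
python3 - <<'E'
from h import *
goto([500,321,86],1.348)
p,d=viewer.read_camera('scene'); cv2.imwrite('pics/s23.png',cv2.resize(p[120:240,280:400],(600,600),interpolation=cv2.INTER_CUBIC))
wcloud('w23')
E
```

```text
t: 25.45
eef_pos: [499.7, 320.8, 84.4]
tcp_rot: [3.141, -0.0, 1.348]
ft_force: [-0.1, -0.6, 1.6]
opening: 0.631
t: 26.25
eef_pos: [499.7, 320.8, 84.2]
tcp_rot: [3.142, 0.0, 1.348]
ft_force: [0.1, -0.3, 0.1]
opening: 0.984
t 26.25 tcp [499.7 320.8  84.2] yaw [3.1416e+00 1.0000e-04 1.3477e+00] F [ 0.1 -0.3  0.1] open 0.984
tool delta cm [ 0.03  0.02 -0.18] turn -0.0002551486581803264
```

View pics/s23.png

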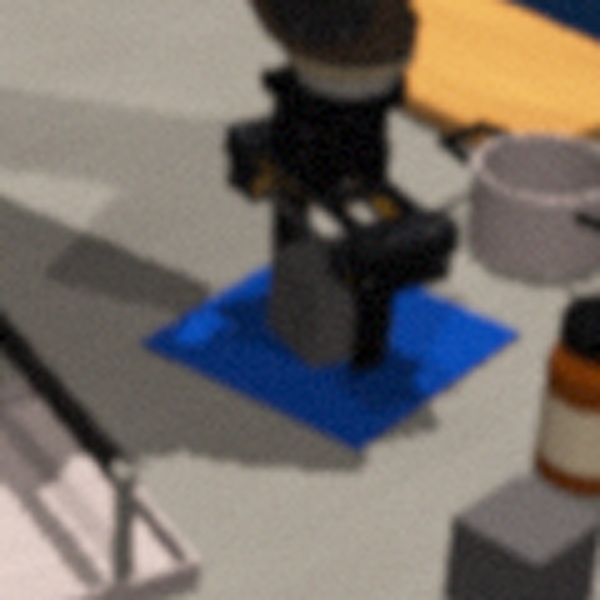

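View pics/w23.png

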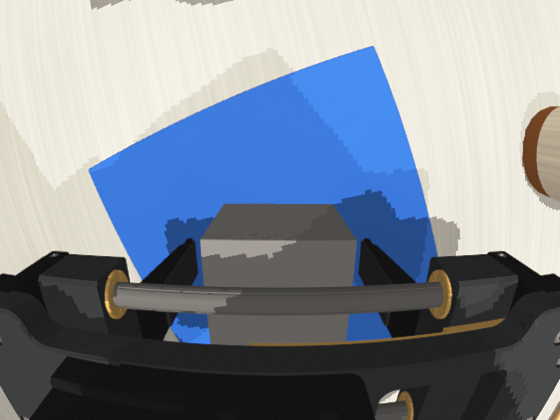

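The tin now stands mouth-down on the mat, clear of both fingers. I retreat straight up.

```bash
python3 -m inch '{"hand":[1,1,1,1,1,1,1,1,1,1,1,1,1],"delta_pos":[[0,0,-0.7],[0,0,-1.5],[0,0,-2.5],[0,0,-3],[0,0,-3],[0,0,-3],[0,0,-3],[0,0,-2],[-3,0,0],[-3,0,0],[-3,0,0],[-2,0,0],[0,0,0]],"turn":[0,0,0,0,0,0,0,0,0,0,0,0,0]}'
python3 - <<'E'
from h import *
p,d=viewer.read_camera('top'); cv2.imwrite('pics/t24.png',p)
P,pw,dw=wcloud('w24')
v,u=np.mgrid[:420,:560]
c=viewer.get_calibration('top');T=c['T']
P=np.stack([(u-c['cx'])/c['fx']*d,(v-c['cy'])/c['fy']*d,d],-1)@T[:3,:3].T+T[:3,3]
for n,(u0,u1,v0,v1,z0,z1) in dict(tin=(155,210,195,250,45,75),loaf=(262,320,190,258,35,70)).items():
    Q=P[v0:v1,u0:u1].reshape(-1,3);Q=Q[(Q[:,2]>z0)&(Q[:,2]<z1)]; print(n,len(Q), cv2.minAreaRect(Q[:,:2].astype(np.float32)) if len(Q)>4 else '', np.median(Q[:,2]) if len(Q) else '')
p0=cv2.imread('pics/top0.png'); print(env.state()['t'],env.state()['qvel'].round(3))
E
```

```text
t: 27.65
eef_pos: [474.8, 211.9, 272.6]
tcp_rot: [3.141, -0.0, 1.346]
ft_force: [0.3, -0.6, 0.5]
opening: 1.002
tin 0  
loaf 253 ((536.075439453125, -12.730194091796875), (184.03033447265625, 64.73995971679688), 52.16236877441406) 51.486657775145204
27.75 [ 0.016  0.017 -0.01  -0.    -0.002  0.001]
```

View pics/t24.png

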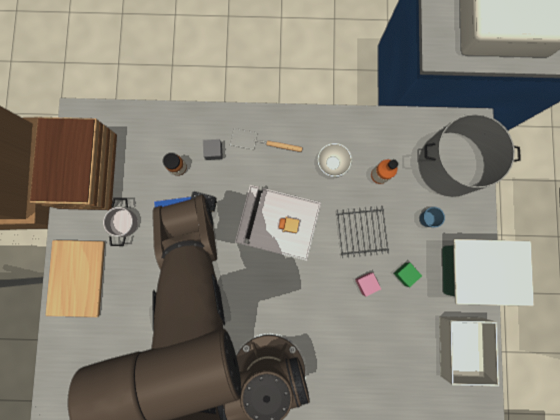

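View pics/w24.png

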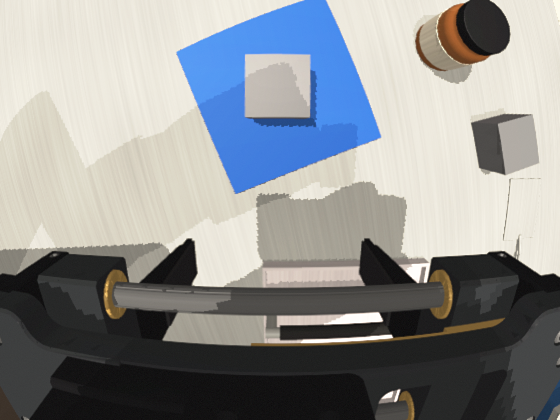

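Run:
```python
from h import *
P,pw,dw=wcloud('w25')
Q=P[45:125,235:320].reshape(-1,3);Q=Q[(Q[:,2]>50)&(Q[:,2]<75)];r=cv2.minAreaRect(Q[:,:2].astype(np.float32));print(r,np.median(Q[:,2]))
g=np.array(r[0])-[500,323.5];a=np.radians(8.9);print('mat xy',g@[np.cos(a),np.sin(a)],g@[-np.sin(a),np.cos(a)])
q=unproj('top',289,225,z=45);g=q[:2]-[511.1,-16.6];print('loaf tray',g@[.2204,.9754],g@[-.9754,.2204])
from cell import ticket
print(ticket.job_done())
```

```text
((500.52001953125, 321.4410095214844), (60.87599563598633, 60.81471633911133), 76.64974975585938) 62.806819024739696
mat xy 0.1952112139731316 -2.114652379337703
loaf tray -42.070338677666335 3.850818589966835
the job is handed in; nothing more can be done
None
```

The loaf is in the tray, the empty tin stands on the blue mat, and the job was handed in at about 28 s of the 58 s allowed. The hand-in gave no verdict.

- **Pick-up:** I gripped the grey tin on the rack across its y faces.
- **Tipping:** The moves could not tilt the tool, so I pivoted the tin between the pads by pressing its bottom end on the bar. The first try reached only 37° and the tin slipped about 8 mm in the jaws. I set it down in the tray with the loaf still in, regripped higher and pivoted it to 55°.
- **Tapping:** I tapped the lower lip on the bar three times at a commanded 0.3 to 0.4 m/s. The tin ended at about 63°, and the loaf slid out into the tray on the third tap.
- **Placing:** I let the tin go at mat height. It tipped over about 27° and now stands mouth-down.

My last checks before handing in:

| Check | Result |
|---|---|
| Tin on mat | about 0 and -2 mm from the mat's centre, top at 63 mm, so the centre is near 34 mm |
| Loaf in tray | about -42 and +4 mm from the tray's centre (an earlier scene view gave -46 and -2) |
| Arm | stopped, gripper open and touching nothing |
| Bystanders | in the same places in the top view, judged by eye |

- **Calibration:** The wrist and top cameras disagreed by about 3 mm on where the bar is, which is close to the stated 2 mm accuracy.
- **Tap force:** No force reading was caught at the moment of the taps. I inferred contact from the tin shifting in the jaws with each tap. During the pivot at 37° and beyond, with the loaf in, the wrist read 9 to 14 N against the bar.

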